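Lock the capsule stand and press the lid home

ROBOT

A 6-joint arm with a two-finger parallel gripper is mounted at the origin on the work surface. World frame = base frame: x ahead of the robot, y to its left, z up, the work surface at z = 0. Lengths are in m, angles in rad, forces in N, time in s.
With the tool pointing down it reaches from about 0.3 to 1 m from the base axis. Payload 5.1 kg.
Tool frame: the origin (TCP) lies between the finger pads, 19 mm behind the fingertips; this is the grasp point; z points along the fingers, y is the line along which they close (so a half turn about z gives the same grasp; the last joint's range is limited). The gripper opens to 95 mm and grips with 3 to 60 N. Pads are 20 mm wide; open, the fingers measure 119 mm over their backs; the gripper's body (75 mm by 180 mm) begins 59 mm behind the grasp point.
Start: joints at [1.038, 0.124, 1.65, -0, 1.367, -0.083], TCP at [0.283, 0.585, 0.233] pointing down, gripper open.
Joint ranges: [-2.61, 2.61], [-1.02, 2.33], [0.03, 2.71], [-1.35, 4.49], [0.32, 2.68], [-2.91, 2.91]. Speed limits (rad/s): [2.57, 2.57, 3.14, 3.14, 3.14, 3.14].

INTERFACE

Orientations are given as a unit quaternion [w, x, y, z].
In Python, from cell import readout, eyes, job gives the robot as it stands. The module is installed in compiled form; this text tells all that it offers.
- The arm moves only by the tool step_arm, never from a script. Its argument "series" is a list that holds one entry, the list of rows, each a list of 4 numbers: the shift along the tool's x, y, z in mm, then the turn about the tool's z in degrees. A call has exactly 10 rows; each row shifts and turns the commanded pose from where the row before left it, along the tool's axes as they then stand; what a row does not reach is not made up. A row lasts 1/12 s, in which the tool goes at most 41.7 mm and 7.16 degrees, less where a joint would pass 70% of its speed; a pose out of reach is approached as far as the arm can. A call is refused whole if a number of a shift passes 41.7 or a number of a turn 7.16, either way. A call with a gripper value outside its range is refused whole. "fingers" is the finger opening in mm, from 0 to 95.1, set as the call begins (left out, the last holds). The fingers move at their own pace and stop on an object; "force" is the grip in N (left out, the last holds). Time passes only in rows, so rows that do not move let the fingers close, or fill a call up. It gives the time, the measured TCP pose, the force, the opening and the grip force at its end, in the units of the state.
- readout.get_obs(): the state, without advancing time (a new reading comes with each control period).
- eyes.camera(name): name is "side" or "top"; returns a dict with "color" (400x640x3 uint8, red, green, blue), "depth" (400x640 float32, m along the optical axis (not along the pixel's ray), 0 where there is no reading), "fx", "fy", "cx", "cy" (pixels), "view" (4x4, takes a point from world to camera coordinates). Camera axes: x right, y down, z forward; pixel columns grow to the right and rows downward; lengths in m; the calibration is good to about 2 mm. A picture is of the moment at which its call begins.
- job.close_job(): hands the job in; it is judged then, once.
The state is a dict: "time": time; "joint_positions": joint angles; "qvel": joint speeds; "tau": joint torques, N m; "eef_pos": TCP position; "eef_rot": TCP orientation; "ft_force": force on the tool from outside, world axes, zero at the start; "torque": the same for the moment, N m; "finger_gap": opening from 0.0 (shut) to 1.0 (fully open); "finger_force": force on a finger pad.
Only numpy, scipy, OpenCV 4.12 (cv2) and the standard library are available. Lean on these libraries where they do the work, as an engineer would, in place of code of your own. Each camera call takes 0.05 s, during which the arm holds its last target. There are 200 camera calls.

TASK

First turn the orange clamp knob of the coffee-capsule stand clockwise as far as it goes, so that the sprung seat is locked in its raised position. Then pick up the red lid by its grip and press it straight down onto the white capsule until it clicks, and on past the click until it sits fully home. Finish still holding the lid's grip and still pressing it firmly down (do not let go), and leave the cup, the jar and the spoon where they are.

Things in the scene. Friction and masses are not known exactly. Their poses are not given: they have to be found in the camera images.
- stand: Capsule filling stand, fixed to the worktop: black base plate 150 (its x) by 200 (its y) by 12 mm thick; origin at the centre of its underside, z up. In its frame the capsule's axis is at x 0, y -45 mm and the clamp knob's axis at x 0, y +50 mm. It carries the seat, capsule and clamp.
- seat (a joint): How far the sprung seat (dark steel disc 70 mm across with the white capsule on it) has sunk, m: 0 raised, 0.015 bottom. With the clamp open it sinks under 3 to 8 N, so the lid cannot be closed properly. With the clamp fully turned, the knob's yellow tongue lies under the disc and holds it within 1 mm of raised; the tongue goes under only while the seat is raised.
- capsule_top (a point): Centre of the flat top of the white capsule, 78 mm above the worktop when raised; z up. Its upper part is a stud 39 mm across with a 4 mm high bevel round the top edge and four sprung steel balls, 10 mm below the top, standing 5 mm proud; a flange 54 mm across lies 21 mm below the top.
- clamp (a joint): Angle of the clamp knob, rad: about 0 to 0.3 = open (start), 1.4 = fully locked against its stop; grows as it turns clockwise seen from above. Light friction (0.06 N m).
- clamp_grip (a point): Point to grip on the clamp knob: on its vertical axis, 62 mm above the worktop. The knob is an upright orange bar 44 mm long (along this point's x, turning with it), 12 mm thick (its y), from 36 to 72 mm above the worktop. Fingertips no lower than 40 mm above the worktop clear the yellow tongue below it (top at 34.5 mm).
- lid: Loose red round snap lid, 57 mm across, about 50 g, upright on the worktop; origin at the centre of its lower rim, z up. Skirt 18.5 mm deep inside, bead at its lower edge (opening 42 mm), top plate up to 22.5 mm, round grip 22 mm across above it up to 48.5 mm. Home on the capsule, the plate rests on the capsule's top: origin 18.5 mm below capsule_top.
- lid_grip (a point): Grip point of the lid, on its axis 43.5 mm above its origin (TCP here: fingertips 2 mm above the top plate). Heights over capsule_top while pressing: 37 mm the bead meets the balls and force rises to a peak of about 13 N; about 31 mm it clicks and the force drops; 25 mm home, force rises again (a firm push is about 10 N).
- cup: Bystander: white espresso cup 64 mm across, 58 mm high, loose; origin at the centre of its underside.
- jar: Bystander: small amber jar with steel lid, 56 mm across, 65 mm high, loose; origin at the centre of its underside.
- spoon: Bystander: spoon with a wooden handle, about 150 mm long lying on the worktop beyond the work, loose; origin under its middle, x along it.
Things that resemble listed ones, but are neither listed nor needed, are in the scene too. There is more than one size of the lid; the one meant has the size given above.

How it is judged:
On the way, in this order (a step that is already met when the one before it is completed fails the run):
1. the clamp knob is turned to its stop with the seat raised (value of joint clamp above 1.2 rad and value of joint seat below 0.004 m), for 0.2 s.
2. the lid is lifted off the worktop by its grip (height (world z) of lid above 0.02 m and contact force between the fingers and lid above 1 N), for 0.1 s.
3. the lid is pressed past the click, fully home on the capsule (all of step 1 and z of lid_grip in the frame of capsule_top between 0.02 and 0.027 m and horizontal distance between lid and capsule_top below 0.004 m and angle between lid's own z axis and vertical below 0.1 rad), for 0.2 s.
At the end, for the whole second after the job is handed in: The clamp is at 1.2 rad or more and the seat within 4 mm of raised; the lid sits on the capsule past the click, within 2 mm of fully home, centred within 4 mm and upright within 0.1 rad; the fingers still hold the lid and it is still pressed down on the capsule with more than 6 N (all of step 3 and contact force between lid and stand above 6 N and contact force between the fingers and lid above 1 N and linear speed of lid below 0.02 m/s); the arm keeps its last pose, push and grip.
It fails at once if the cup, the jar or the spoon is pushed more than 25 mm away (distance of any of cup, jar, spoon from where it was at the start of the episode above 0.025 m).
It also fails if it takes over 61 s, if anything falls off the work surface, if the arm or the gripper's body presses on something with over 40 N, if the wrist force passes 120 N, or if a joint passes its speed limit or range.

## Working session

There is one attempt and no reset: what is moved stays moved. The work goes in short steps, Python scripts to look and compute and a tool call to move; the robot and the scene stay as the last step left them, time stands still between calls to the robot, and variables do not carry over. Pictures are saved under pics/ and viewed, at most 10 in all, crops included, and the job is handed in when it is done.

Besides the shell and the picture viewer there is one more tool, called after "Call:" as name([rows], argument=value, ...), one row to a line, values as JSON. step_arm: Moves the arm, as the interface text tells. Its arguments: {"type":"object","properties":{"series":{"type":"array"},"fingers":{"type":"number"},"force":{"type":"number"}},"required":["series"]}

```bash
mkdir -p pics
cat > h.py <<'E'
import numpy as np, cv2, pickle
from cell import readout, eyes, job
def snap(n,tag):
    c=eyes.camera(n); pickle.dump(c,open(f'pics/{tag}.pkl','wb'))
    cv2.imwrite(f'pics/{tag}.png',c['color'][:,:,::-1]); return c
def load(tag): return pickle.load(open(f'pics/{tag}.pkl','rb'))
def cloud(c):
    d=c['depth']; v,u=np.indices(d.shape)
    P=np.stack([(u-c['cx'])/c['fx']*d,(v-c['cy'])/c['fy']*d,d],-1)
    M=np.linalg.inv(c['view']); W=P@M[:3,:3].T+M[:3,3]; W[d==0]=np.nan; return W
E
python3 - <<'E'
from h import *
for n in('top','side'): c=snap(n,n+'0'); print(n,c['fx'],np.round(np.linalg.inv(c['view']),3).tolist())
print(readout.get_obs())
E
```

```text
top 371.50385114055535 [[-0.016, -0.997, 0.076, 0.55], [-1.0, 0.016, 0.007, -0.02], [-0.008, -0.076, -0.997, 0.777], [0.0, 0.0, 0.0, 1.0]]
side 408.05492490633645 [[0.838, -0.313, 0.447, 0.285], [-0.546, -0.454, 0.704, -0.524], [-0.017, -0.834, -0.552, 0.511], [0.0, 0.0, 0.0, 1.0]]
{'time': 0.1, 'joint_positions': array([ 1.03842734e+00,  1.24435450e-01,  1.65151279e+00, -2.04929095e-05,
        1.36747347e+00, -8.25913842e-02]), 'qvel': array([-0.00044358, -0.00238118, -0.00093081,  0.00108185, -0.00052328,
        0.00059006]), 'tau': array([ 1.38110627e-04, -4.18882728e+01, -3.61095786e+01,  7.76336133e-02,
        4.61338344e-02, -7.34445302e-05]), 'eef_pos': array([0.28235373, 0.58488293, 0.23232737]), 'eef_rot': array([-2.67225421e-04,  2.22995845e-01,  9.74818966e-01, -8.74669979e-04]), 'ft_force': array([-0.03428078, -0.49035151,  0.6937881 ]), 'torque': array([3.34848616e-06, 1.59917585e-02, 2.25044069e-02]), 'finger_force': 0.0, 'finger_gap': 0.9998519054511331}
```

View pics/top0.png

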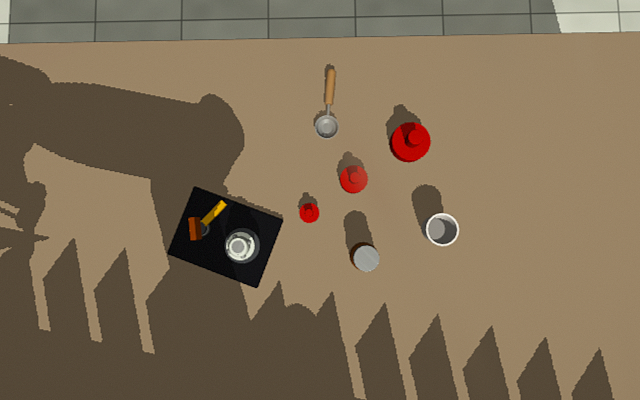

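View pics/side0.png

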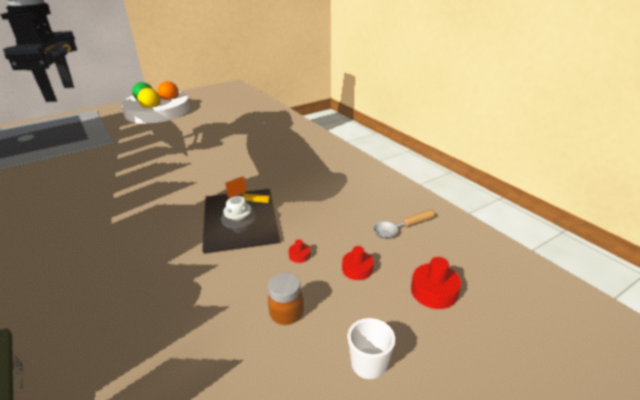

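The top view shows the stand with corners at (195,187), (283,219), (257,287) and (168,254). The knob is at about (195,229), the tongue at (213,213) and the capsule at about (240,245). There are three red lids, at (309,212), (353,180) and (410,142); the middle one is about 27 px wide, which fits 57 mm. The jar is at (366,258), the cup at (442,230) and the spoon at (328,100). Next I'll measure.

Run:
```python
from h import *
for tag in('top0','side0'):
    c=load(tag); W=cloud(c); hsv=cv2.cvtColor(c['color'],cv2.COLOR_RGB2HSV); z=W[...,2]; H,S,V=cv2.split(hsv)
    print(tag)
    x,y=W[...,0],W[...,1]
    red=((H<4)|(H>176))&(S>190)&(V>80)
    n,L,st,_=cv2.connectedComponentsWithStats((red&(z>.003)).astype(np.uint8))
    for i in range(1,n):
        if st[i,4]<80: continue
        m=L==i; zt=np.nanpercentile(z[m],97)
        for nm,mm in(('grip',m&(z>zt-.005)),('plate',m&(z<zt-.018)&(z>zt-.032))):
            if mm.sum()<5: continue
            p=W[mm][:,:2].astype(np.float32); (cx,cy),r=cv2.minEnclosingCircle(p)
            print('lid',nm,mm.sum(),'zt %.4f'%zt,np.round([cx,cy,r],4),np.round(p.mean(0),4))
    st_=(x>.3)&(x<.62)&(y>.03)&(y<.35)
    org=(H>=4)&(H<14)&(S>150)&st_&(z>.03)
    k=org&(z>.066)&(z<.08)
    p=W[k][:,:2].astype(np.float32); print('knob',k.sum(),np.round(cv2.minAreaRect(p)[0],4),np.round(cv2.minAreaRect(p)[1],4),cv2.minAreaRect(p)[2],np.nanpercentile(z[org],95),cv2.boxPoints(cv2.minAreaRect(p)).round(4).tolist())
    ye=(H>=17)&(H<32)&(S>180)&st_&(z>.025); p=W[ye][:,:2].astype(np.float32);r=cv2.minAreaRect(p);print('tongue',ye.sum(),cv2.boxPoints(r).round(4).tolist(),np.nanmedian(z[ye]))
    t=(S<70)&st_&(z>.071)&(z<.086); p=W[t][:,:2].astype(np.float32); print('cap top',t.sum(),cv2.minEnclosingCircle(p),p.mean(0),np.nanmedian(z[t]))
    bl=(z>.006)&(z<.018)&st_&(V<60); p=W[bl][:,:2].astype(np.float32);r=cv2.minAreaRect(p);print('base',bl.sum(),np.round(r[0],4),np.round(r[1],4),r[2],cv2.boxPoints(r).round(4).tolist())
    for nm,lo in (('jar',(.062,.07)),('cup',(.054,.064))):
        for (a,b) in [((.35,.65),(-.35,-.0))]:
            mm=(x>a[0])&(x<a[1])&(y>b[0])&(y<b[1])&(z>lo[0])&(z<lo[1])&(S<80); p=W[mm][:,:2]
            if len(p): print(nm,len(p),np.round(np.median(p,0),3),np.round(p.min(0),3),np.round(p.max(0),3))
```

```text
top0
lid grip 184 zt 0.0692 [ 0.7102 -0.2067  0.015 ] [ 0.7099 -0.2062]
lid plate 20 zt 0.0692 [ 0.707  -0.2031  0.0141] [ 0.7009 -0.1988]
lid grip 87 zt 0.0500 [ 0.6349 -0.0888  0.0104] [ 0.6351 -0.0889]
lid plate 360 zt 0.0500 [ 0.6346 -0.0891  0.0277] [ 0.629  -0.0864]
lid grip 45 zt 0.0367 [0.5681 0.0035 0.0073] [0.5681 0.0034]
lid plate 226 zt 0.0367 [0.5681 0.003  0.0203] [0.5679 0.0021]
knob 156 [0.5403 0.224 ] [0.0427 0.0131] 5.633249759674072 0.07325068955480579 [[0.5184000134468079, 0.22840000689029694], [0.5196999907493591, 0.21539999544620514], [0.5622000098228455, 0.21960000693798065], [0.5608999729156494, 0.23260000348091125]]
tongue 234 [[0.5439000129699707, 0.2094999998807907], [0.5871999859809875, 0.1688999980688095], [0.597100019454956, 0.1793999969959259], [0.5539000034332275, 0.2199999988079071]] 0.03431782870486488
cap top 373 ((0.5057440400123596, 0.13541066646575928), 0.02342911995947361) [0.50557435 0.13444355] 0.07770058217255527
base 5418 [0.5216 0.1769] [0.1989 0.1502] 68.45147705078125 [[0.41519999504089355, 0.1120000034570694], [0.5548999905586243, 0.0568
[... 837 characters left out ...]
998664856, 0.23160000145435333]]
tongue 162 [[0.5432000160217285, 0.20839999616146088], [0.5845999717712402, 0.1655000001192093], [0.5979999899864197, 0.17839999496936798], [0.5565999746322632, 0.22139999270439148]] 0.03235096222816611
cap top 192 ((0.5023389458656311, 0.13212865591049194), 0.020910298451781273) [0.5030435  0.12965517] 0.07641974165068763
base 716 [0.5188 0.1752] [0.2001 0.1455] 67.93707275390625 [[0.4138000011444092, 0.10980000346899033], [0.5486000180244446, 0.0551999993622303], [0.6237999796867371, 0.24060000479221344], [0.48899999260902405, 0.2953000068664551]]
jar 574 [ 0.478 -0.108] [ 0.455 -0.131] [ 0.504 -0.081]
cup 901 [ 0.496 -0.13 ] [ 0.454 -0.287] [ 0.563 -0.081]
```

Run:
```python
from h import *
a=cv2.imread('pics/top0.png')[175:300,155:290]; b=cv2.imread('pics/side0.png')[165:260,190:290]
a=cv2.resize(a,(540,500),interpolation=cv2.INTER_CUBIC)
cv2.imwrite('pics/ct.png',a)
```

```text
(no output)
```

View pics/ct.png

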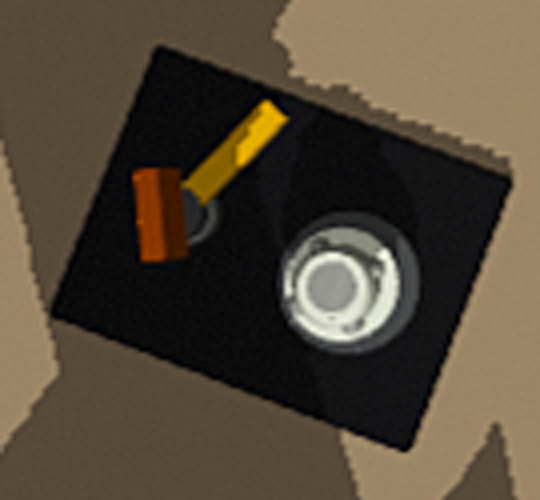

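The crop shows the orange bar at (160,215) lying almost along world x, with the tongue pointing at (270,115). The capsule stud is at (332,287) and the knob is open. I average the two cameras:

| Item | x (m) | y (m) | Other |
|---|---|---|---|
| Knob | 0.539 | 0.2227 | bar at 6° |
| Capsule | 0.5035 | 0.1342 | |
| Lid | 0.6347 | -0.090 | |

Now I'll move to a point above the knob.

Call:
step_arm([
  [[-32.4,-17.9,0,0],[-32.4,-17.9,0,0],[-32.4,-17.9,0,0],[-32.4,-17.9,0,0],[-32.4,-17.9,0,0],[-32.4,-17.9,0,0],[-32.4,-17.9,0,0],[-32.4,-17.9,0,0],[-32.4,-17.9,0,0],[-32.4,-17.9,0,0]],
], fingers=50, force=20)

```text
time: 0.93
eef_pos: [0.497, 0.2815, 0.233]
eef_rot: [-0.0, 0.223, 0.975, -0.0]
ft_force: [1.8, 0.9, 0.2]
finger_gap: 0.526
finger_force: 0.0
```

Call:
step_arm([
  [[-32.4,-17.9,0,0],[-32.4,-17.9,0,0],[0,0,0,-6.4],[0,0,0,-6.4],[0,0,0,-6.4],[0,0,0,-6.4],[0,0,0,-6.4],[0,0,0,0],[0,0,0,0],[0,0,0,0]],
])

```text
time: 1.77
eef_pos: [0.5392, 0.2228, 0.2332]
eef_rot: [-0.0, -0.053, 0.999, -0.0]
ft_force: [1.1, -0.6, 0.1]
finger_gap: 0.526
finger_force: 0.0
```

Call:
step_arm([
  [[0,0,25,0],[0,0,25,0],[0,0,25,0],[0,0,25,0],[0,0,20,0],[0,0,20,0],[0,0,20,0],[0,0,11,0],[0,0,0,0],[0,0,0,0]],
])

```text
time: 2.6
eef_pos: [0.5391, 0.2228, 0.0622]
eef_rot: [-0.001, -0.054, 0.999, -0.0]
ft_force: [0.2, -0.5, 0.9]
finger_gap: 0.527
finger_force: 0.0
```

Run:
```python
from h import *
snap('side','s1');snap('top','t1')
b=cv2.imread('pics/s1.png')[140:260,170:310]; a=cv2.imread('pics/t1.png')[165:295,140:290]
f=lambda i:cv2.resize(i,(390,340),interpolation=cv2.INTER_CUBIC)
cv2.imwrite('pics/c1.png',np.hstack([f(b),f(a)]))
```

```text
(no output)
```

View pics/c1.png

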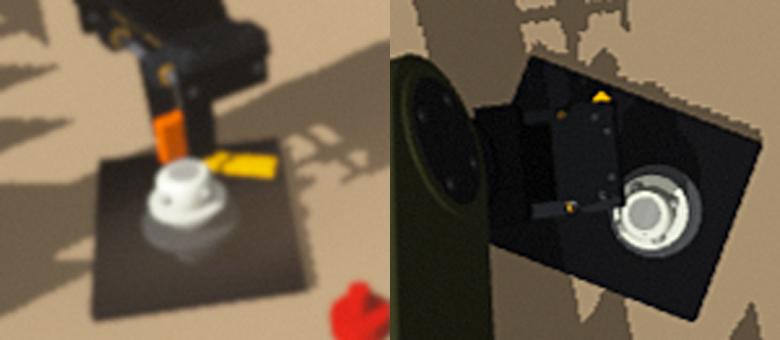

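In the side crop, at about (170,135), the bar sits between the two fingers, so the fingers straddle it and nothing has been touched. Now I'll close.

Call:
step_arm([
  [[0,0,0,0],[0,0,0,0],[0,0,0,0],[0,0,0,0],[0,0,0,0],[0,0,0,0],[0,0,0,0],[0,0,0,0],[0,0,0,0],[0,0,0,0]],
], fingers=0, force=15)

```text
time: 3.53
eef_pos: [0.5393, 0.2233, 0.0626]
eef_rot: [0.0, -0.054, 0.999, 0.0]
ft_force: [-0.6, 4.8, -0.2]
finger_gap: 0.126
finger_force: 15.0
```

Call:
step_arm([
  [[0,0,0,6],[0,0,0,6],[0,0,0,6],[0,0,0,6],[0,0,0,6],[0,0,0,6],[0,0,0,6],[0,0,0,6],[0,0,0,6],[0,0,0,6]],
])

```text
time: 4.37
eef_pos: [0.5397, 0.2242, 0.0625]
eef_rot: [-0.0, 0.454, 0.891, 0.002]
ft_force: [1.1, 7.3, -1.7]
finger_gap: 0.124
finger_force: 15.0
```

Call:
step_arm([
  [[0,0,0,2],[0,0,0,2],[0,0,0,2],[0,0,0,2],[0,0,0,0],[0,0,0,0],[0,0,0,0],[0,0,0,0],[0,0,0,0],[0,0,0,0]],
])

```text
time: 5.2
eef_pos: [0.5399, 0.2243, 0.0626]
eef_rot: [-0.0, 0.513, 0.858, 0.002]
ft_force: [0.8, 7.9, -2.5]
finger_gap: 0.121
finger_force: 15.0
```

Run:
```python
from h import *
o=readout.get_obs(); print(o['torque'],o['ft_force'],o['eef_rot'])
```

```text
[ 1.17424535 -0.15160329  0.1700875 ] [ 0.84381813  7.93313559 -2.49820746] [-1.91797985e-05  5.13187186e-01  8.58275021e-01  1.70271713e-03]
```

Call:
step_arm([
  [[0,0,0,1],[0,0,0,1],[0,0,0,1],[0,0,0,1],[0,0,0,1],[0,0,0,1],[0,0,0,0],[0,0,0,0],[0,0,0,0],[0,0,0,0]],
])

```text
time: 6.03
eef_pos: [0.5402, 0.2239, 0.0627]
eef_rot: [0.001, 0.557, 0.831, 0.001]
ft_force: [1.7, 5.6, -1.2]
finger_gap: 0.146
finger_force: 15.7
```

Run:
```python
from h import *
o=readout.get_obs(); print(o['torque'],o['ft_force'],o['eef_rot'],o['finger_gap'])
c=snap('side','s2');b=c['color'][140:260,170:310,::-1]; a=snap('top','t2')['color'][165:295,140:290,::-1]
f=lambda i:cv2.resize(i,(390,340),interpolation=cv2.INTER_CUBIC)
cv2.imwrite('pics/c2.png',np.hstack([f(b),f(a)]))
```

```text
[ 0.83733216 -0.35727549  0.40013927] [ 1.65100616  5.59595524 -1.23818808] [5.30273276e-04 5.56985412e-01 8.30520796e-01 1.47536108e-03] 0.14578195504461852
```

View pics/c2.png

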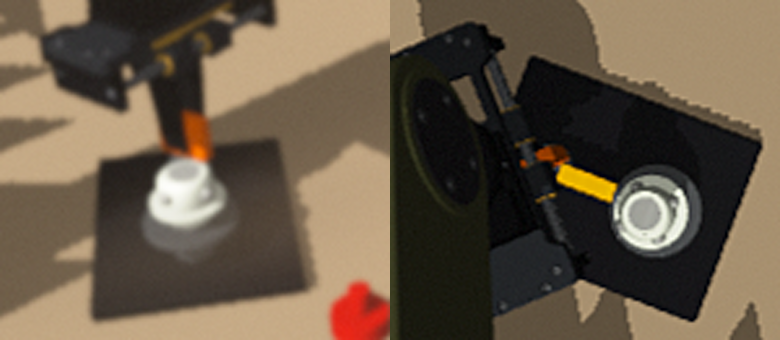

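The wrist moment rose to 0.4 N m and the pads were pried open slightly, and in the top view the tongue points straight at the capsule disc (585,180). The clamp is at its stop. The centring of the knob grasp also agrees best with the top camera. Now I'll release and lift.

Call:
step_arm([
  [[0,0,0,0],[0,0,0,0],[0,0,0,0],[0,0,0,0],[0,0,-10,0],[0,0,-20,0],[0,0,-25,0],[0,0,-25,0],[0,0,-25,0],[0,0,-25,0]],
], fingers=50)

```text
time: 6.97
eef_pos: [0.5393, 0.2226, 0.1945]
eef_rot: [0.0, 0.558, 0.83, 0.0]
ft_force: [-0.1, 0.0, -0.5]
finger_gap: 0.526
finger_force: 0.0
```

```bash
cat > go.py <<'E'
import sys
from h import *
o=readout.get_obs(); w,x,y,z=o['eef_rot']; ph=2*np.arctan2(y,x); t=np.array([float(v) for v in sys.argv[1:4]])
d=(t-o['eef_pos'])*1000; c,s=np.cos(ph),np.sin(ph)
print('pos',o['eef_pos'].round(4),'phi',np.degrees(ph).round(2),'tool mm',np.round([c*d[0]+s*d[1],s*d[0]-c*d[1],-d[2]],1),'F',o['ft_force'].round(1))
E
python3 go.py .6348 -.0893 .0435
```

```text
pos [0.5393 0.2226 0.1945] phi 112.22 tool mm [-324.9  -29.5  151. ] F [-0.1  0.  -0.5]
```

Call:
step_arm([
  [[-32.5,-3,0,0],[-32.5,-3,0,0],[-32.5,-3,0,0],[-32.5,-3,0,0],[-32.5,-3,0,0],[-32.5,-3,0,0],[-32.5,-3,0,0],[-32.5,-3,0,0],[-32.5,-3,0,0],[-32.5,-2.5,0,0]],
])

```text
time: 7.8
eef_pos: [0.6352, -0.091, 0.1934]
eef_rot: [0.0, 0.558, 0.83, 0.0]
ft_force: [-0.1, -0.1, 0.3]
finger_gap: 0.525
finger_force: 0.0
```

Call:
step_arm([
  [[0,0,25,0],[0,0,25,0],[0,0,25,0],[0,0,25,0],[0,0,15,0],[0,0,5,0],[0,0,0,0],[0,0,0,0],[0,0,0,0],[0,0,0,0]],
])

```text
time: 8.63
eef_pos: [0.6364, -0.0894, 0.0747]
eef_rot: [0.002, 0.557, 0.83, 0.001]
ft_force: [-0.3, 0.3, 0.3]
finger_gap: 0.529
finger_force: 0.0
```

```bash
python3 go.py .6348 -.0893 .0435
python3 - <<'E'
from h import *
c=snap('top','t3'); W=cloud(c); x,y,z=W[...,0],W[...,1],W[...,2]; H,S,V=cv2.split(cv2.cvtColor(c['color'],cv2.COLOR_RGB2HSV))
st=(x>.3)&(x<.62)&(y>.03)&(y<.35)
k=(H>=4)&(H<14)&(S>150)&st&(z>.066); r=cv2.minAreaRect(W[k][:,:2].astype(np.float32)); print('knob',r,cv2.boxPoints(r).round(4).tolist())
t=(S<70)&st&(z>.0755)&(z<.081); p=W[t][:,:2].astype(np.float32); print('top',t.sum(),cv2.minEnclosingCircle(p),np.median(W[t],0))
b=snap('side','s3')['color'][150:310,190:440,::-1]; a=c['color'][140:290,160:420,::-1]
f=lambda i:cv2.resize(i,(390,250),interpolation=cv2.INTER_CUBIC)
cv2.imwrite('pics/c3.png',np.hstack([f(b),f(a)]))
E
```

```text
pos [ 0.6364 -0.0894  0.0747] phi 112.24 tool mm [ 0.7 -1.4 31.2] F [-0.3  0.3  0.3]
knob ((0.539883553981781, 0.2238658219575882), (0.011681892909109592, 0.044585902243852615), 27.751951217651367) [[0.5242999792098999, 0.24089999496936798], [0.5450999736785889, 0.2013999968767166], [0.555400013923645, 0.2069000005722046], [0.5346999764442444, 0.24629999697208405]]
top 292 ((0.5053074955940247, 0.1351543366909027), 0.019165163859725) [0.50562309 0.13542104 0.07818054]
```

View pics/c3.png

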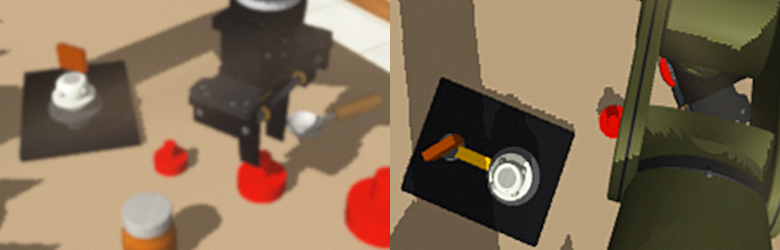

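The knob now lies at 118°, about 1.19 rad clockwise from its start, with the tongue under the disc at crop (475,158). Capsule top is at (0.5053, 0.1352). In the side view the fingers are centred above the middle lid at crop (262,175). Now I'll go down and grip.

Call:
step_arm([
  [[0.7,-1.4,10,0],[0,0,10,0],[0,0,6,0],[0,0,3,0],[0,0,1,0],[0,0,0,0],[0,0,0,0],[0,0,0,0],[0,0,0,0],[0,0,0,0]],
])

```text
time: 9.57
eef_pos: [0.6334, -0.0891, 0.0424]
eef_rot: [-0.0, 0.558, 0.83, -0.0]
ft_force: [-0.3, 0.5, 0.4]
finger_gap: 0.526
finger_force: 0.0
```

```bash
python3 go.py .6348 -.0893 .0435
```

```text
pos [ 0.6334 -0.0891  0.0424] phi 112.23 tool mm [-0.7  1.2 -1.1] F [-0.3  0.5  0.4]
```

Call:
step_arm([
  [[-0.7,1.2,-1.3,0],[0,0,0,0],[0,0,0,0],[0,0,0,0],[0,0,0,0],[0,0,0,0],[0,0,0,0],[0,0,0,0],[0,0,0,0],[0,0,0,0]],
], fingers=0, force=45)

```text
time: 10.4
eef_pos: [0.6349, -0.0892, 0.0438]
eef_rot: [0.0, 0.558, 0.83, 0.0]
ft_force: [-0.4, 0.4, 0.5]
finger_gap: 0.223
finger_force: 45.0
```

```bash
python3 go.py .6348 -.0893 .2
```

```text
pos [ 0.6349 -0.0892  0.0438] phi 112.23 tool mm [-0.000e+00 -1.000e-01 -1.562e+02] F [-0.4  0.4  0.5]
```

Call:
step_arm([
  [[0,0,-8,0],[0,0,-16,0],[0,0,-20,0],[0,0,-20,0],[0,0,-20,0],[0,0,-20,0],[0,0,-20,0],[0,0,-12,0],[0,0,0,0],[0,0,0,0]],
])

```text
time: 11.23
eef_pos: [0.635, -0.0893, 0.1803]
eef_rot: [0.001, 0.558, 0.83, 0.0]
ft_force: [0.9, 0.1, -0.8]
finger_gap: 0.221
finger_force: 45.0
```

```bash
python3 go.py .5053 .1352 .160
```

```text
pos [ 0.635  -0.0893  0.1803] phi 112.23 tool mm [256.9 -35.1  20.3] F [ 0.9  0.1 -0.8]
```

Call:
step_arm([
  [[28.5,-3.9,0,0],[28.5,-3.9,0,0],[28.5,-3.9,0,0],[28.5,-3.9,0,0],[28.5,-3.9,0,0],[28.5,-3.9,0,0],[28.5,-3.9,0,0],[28.5,-3.9,0,0],[28.5,-3.9,0,0],[0,0,0,0]],
])

```text
time: 12.07
eef_pos: [0.5019, 0.1379, 0.1773]
eef_rot: [-0.002, 0.556, 0.831, -0.001]
ft_force: [0.3, -0.5, 0.3]
finger_gap: 0.223
finger_force: 45.0
```

Call:
step_arm([
  [[0,0,8,0],[0,0,8,0],[0,0,8,0],[0,0,8,0],[0,0,4,0],[0,0,0,0],[0,0,0,0],[0,0,0,0],[0,0,0,0],[0,0,0,0]],
])

```text
time: 12.9
eef_pos: [0.5057, 0.1349, 0.1444]
eef_rot: [0.0, 0.558, 0.83, 0.0]
ft_force: [-0.4, -0.4, -0.6]
finger_gap: 0.222
finger_force: 45.0
```

```bash
python3 go.py .5053 .1352 .128
python3 - <<'E'
from h import *
c=snap('side','s4'); W=cloud(c); x,y,z=W[...,0],W[...,1],W[...,2]; H,S,V=cv2.split(cv2.cvtColor(c['color'],cv2.COLOR_RGB2HSV))
m=((H<4)|(H>176))&(S>190)&(V>80)&(abs(x-.505)<.06)&(abs(y-.135)<.06)
p=W[m]; print(m.sum(),p.min(0),p.max(0))
pl=m&(z>.098)&(z<.108); print('plate',pl.sum(),cv2.minEnclosingCircle(W[pl][:,:2].astype(np.float32)))
cv2.imwrite('pics/c4.png',cv2.resize(c['color'][130:260,160:320,::-1],(720,585),interpolation=cv2.INTER_CUBIC))
E
```

```text
pos [0.5057 0.1349 0.1444] phi 112.22 tool mm [ 0.4 -0.3 16.4] F [-0.4 -0.4 -0.6]
531 [0.47704605 0.10354889 0.09961152] [0.52936489 0.15119707 0.15715302]
plate 64 ((0.4993405342102051, 0.12138855457305908), 0.024814452975988388)
```

View pics/c4.png

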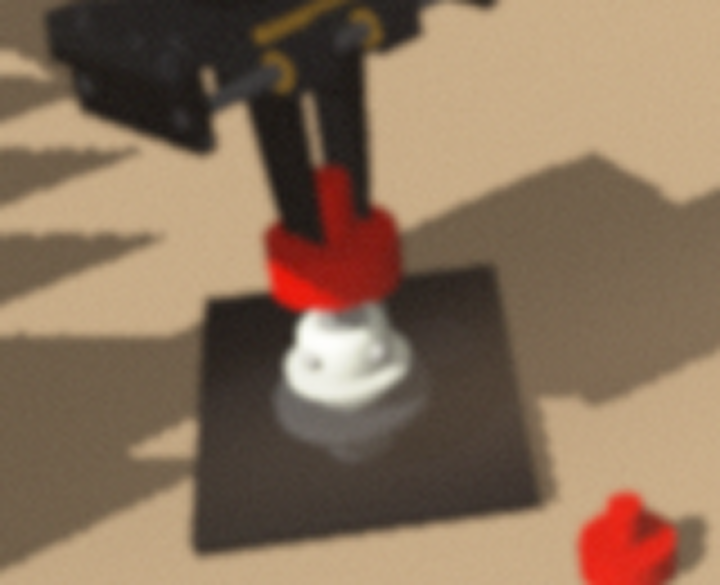

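The lid hangs upright just above the capsule, with the lid centre at crop (333,265) and the capsule at (345,345), so they are coaxial. I'll descend and watch the force.

Call:
step_arm([
  [[0.4,-0.3,6,0],[0,0,6,0],[0,0,4,0],[0,0,2,0],[0,0,2,0],[0,0,2,0],[0,0,2,0],[0,0,2,0],[0,0,0,0],[0,0,0,0]],
])

```text
time: 13.78
eef_pos: [0.5048, 0.1352, 0.1177]
eef_rot: [-0.0, 0.558, 0.83, -0.0]
ft_force: [-0.1, 0.9, 0.0]
finger_gap: 0.225
finger_force: 45.0
```

```bash
python3 go.py .5053 .1352 .103
```

```text
pos [0.5048 0.1352 0.1177] phi 112.23 tool mm [-0.1  0.4 14.7] F [-0.1  0.9  0. ]
```

Call:
step_arm([
  [[0,0.4,1,0],[0,0,1,0],[0,0,1,0],[0,0,1,0],[0,0,1,0],[0,0,1,0],[0,0,0,0],[0,0,0,0],[0,0,0,0],[0,0,0,0]],
])

```text
time: 14.62
eef_pos: [0.5064, 0.1357, 0.1139]
eef_rot: [0.001, 0.558, 0.83, 0.001]
ft_force: [-1.9, 0.8, 8.9]
finger_gap: 0.224
finger_force: 45.0
```

Call:
step_arm([
  [[0,0,1,0],[0,0,1,0],[0,0,1,0],[0,0,1,0],[0,0,1,0],[0,0,1,0],[0,0,0,0],[0,0,0,0],[0,0,0,0],[0,0,0,0]],
])

```text
time: 15.45
eef_pos: [0.5043, 0.1353, 0.1043]
eef_rot: [-0.001, 0.558, 0.83, -0.001]
ft_force: [1.5, 2.3, -10.0]
finger_gap: 0.22
finger_force: 45.0
```

```bash
python3 go.py .5053 .1352 .103
```

```text
pos [0.5043 0.1353 0.1043] phi 112.23 tool mm [-0.5  0.9  1.3] F [  1.5   2.3 -10. ]
```

It has clicked: the force peaked and then dropped, and the lid is being drawn down. I'll press on to home.

Call:
step_arm([
  [[0,0,1,0],[0,0,1,0],[0,0,1,0],[0,0,0.5,0],[0,0,0,0],[0,0,0,0],[0,0,0,0],[0,0,0,0],[0,0,0,0],[0,0,0,0]],
])

```text
time: 16.28
eef_pos: [0.5059, 0.1352, 0.1029]
eef_rot: [0.001, 0.558, 0.83, 0.0]
ft_force: [0.2, -1.8, 2.4]
finger_gap: 0.218
finger_force: 45.0
```

```bash
python3 go.py .5053 .1352 .103
```

```text
pos [0.5059 0.1352 0.1029] phi 112.23 tool mm [ 0.2 -0.5 -0.1] F [ 0.2 -1.8  2.4]
```

Call:
step_arm([
  [[0,0,0.5,0],[0,0,0.5,0],[0,0,0.5,0],[0,0,0.5,0],[0,0,0,0],[0,0,0,0],[0,0,0,0],[0,0,0,0],[0,0,0,0],[0,0,0,0]],
])

```text
time: 17.12
eef_pos: [0.506, 0.1351, 0.1024]
eef_rot: [0.001, 0.558, 0.83, 0.0]
ft_force: [-3.9, -3.5, 12.3]
finger_gap: 0.221
finger_force: 45.0
```

```bash
python3 go.py .5053 .1352 .103
```

```text
pos [0.506  0.1351 0.1024] phi 112.23 tool mm [ 0.4 -0.6 -0.6] F [-3.9 -3.5 12.3]
```

Call:
step_arm([
  [[0,0,0.4,0],[0,0,0,0],[0,0,0,0],[0,0,0,0],[0,0,0,0],[0,0,0,0],[0,0,0,0],[0,0,0,0],[0,0,0,0],[0,0,0,0]],
])

```text
time: 17.95
eef_pos: [0.506, 0.1351, 0.1024]
eef_rot: [0.001, 0.557, 0.83, -0.0]
ft_force: [-4.8, -3.5, 14.2]
finger_gap: 0.222
finger_force: 45.0
```

Run:
```python
from h import *
c=snap('side','s5'); print(readout.get_obs()['eef_pos'],readout.get_obs()['ft_force'])
cv2.imwrite('pics/c5.png',cv2.resize(c['color'][130:260,160:320,::-1],(720,585),interpolation=cv2.INTER_CUBIC))
for i in range(5): eyes.camera('top'); print(readout.get_obs()['ft_force'].round(1))
```

```text
[0.50603324 0.13508568 0.10232203] [-3.59483826 -3.31932155 13.61374973]
[-3.9 -2.8 13.3]
[-4.1 -3.3 14. ]
[-3.9 -3.4 13.5]
[-4.7 -3.6 14.4]
[-4.2 -3.4 13.7]
```

View pics/c5.png

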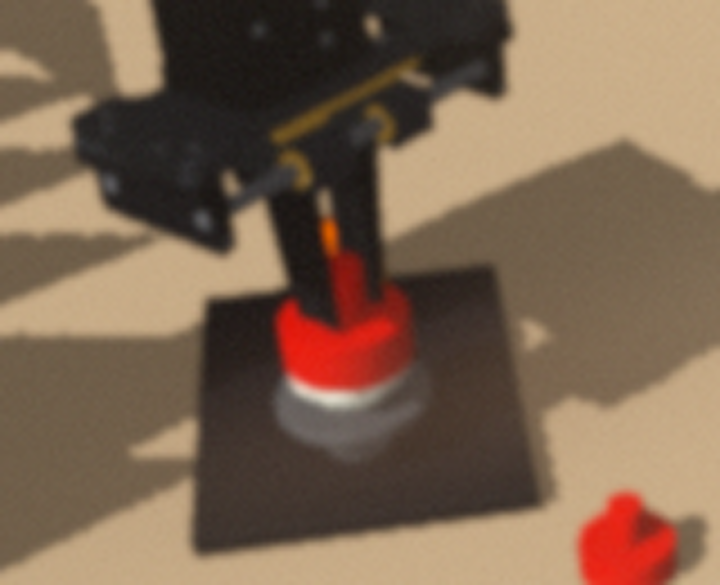

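The lid, at crop (345,340), sits level and home just above the flange at (345,395), and the push is steady at about 14 N. I'm handing the job in.

```bash
python3 -c "
from cell import job
print(job.close_job())"
```

```text
the job is handed in; nothing more can be done
None
```

The job is handed in, with no verdict returned: the clamp is at its stop, the lid is clicked home on the capsule, and the arm still grips it and presses down at about 14 N; the arm's path stayed clear of the cup, jar and spoon.

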